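# Slide the T-bar jewellery stand home into its bay

### The job

Push the tall T-bar jewellery stand across the counter into the open side of the low wooden three-sided bay, until its round base rests fully home against the bay's back wall. Push it gently with the fingertips, low on the base and never on the thin stem, so that it slides upright without tipping and is never lifted; leave the small ring cone, the round tin and the clear stud tray alone.

Things in the scene. Friction and masses are not known exactly. Their poses are not given: they have to be found in the camera images.
- stand: T-bar jewellery stand, loose, upright, 230 mm high, about 0.45 kg (mass and friction vary): a wooden round base, 64 mm in diameter and 35 mm high, carries a thin steel stem. Origin at the centre of the base's underside; z up along the stem; its yaw is of no matter. It slides when pushed on the base and topples when pushed high up.
- stem: thin steel stem of the stand, fixed upright in the middle of its base; origin on top of the base. 12 mm thick (22 mm collar at its foot), reaching 230 mm above the counter, with a crossbar 73 mm long along its y axis, 10 to 13 mm thick, 223 mm above the counter. Not to be pushed: a vertical hand that overhangs its fingertips may meet it, so lean the hand back.
- bay: low wooden three-sided bay fixed to the counter, no floor; walls 24 mm high, 12 mm thick. Inside 84 mm wide (its y, centred) and 64 mm deep. Origin on the counter where the axis of the stand belongs when home: touching the back wall, midway between the sides. x points from the open side to the back wall (inner face at x = +32 mm, mouth at x = -32 mm): the stand goes in along +x.
- ring_cone: small wooden ring cone, 46 mm across the foot, 57 mm high, loose; origin at the centre of its underside. Leave alone.
- tin: closed round aluminium tin, 54 mm in diameter, 45 mm high, loose; origin at the centre of its underside. Leave alone.
- stud_tray: clear two-compartment tray of ear studs, 120 mm (its x) by 90 mm (its y), 30 mm high, loose; origin at the centre of its underside. Leave alone.
Mind the look-alikes: they are no part of the job. Several things look just like the stand: the one meant starts farthest to the robot's right.

How it is judged (in metres and radians):
At the end, for the whole second after the job is handed in: The stand is inside the bay, base within 8 mm of touching the back wall and between the side walls, upright (within 0.06 rad) on the counter and at rest; the ring cone, tin and stud tray are within 12 mm of where they were (x of stand in the frame of bay between -0.008 and 0.006 m and y of stand in the frame of bay between -0.014 and 0.014 m and angle between stand's own z axis and vertical below 0.06 rad and height (world z) of stand below 0.004 m and linear speed of stand below 0.01 m/s and distance of each of ring_cone, tin, stud_tray from where it was at the start of the episode below 0.012 m).
It fails at once if the stand tips (more than 0.25 rad from upright) (angle between stand's own z axis and vertical above 0.25 rad).
It fails at once if the stand is lifted off the counter (its underside's centre more than 12 mm up) (height (world z) of stand above 0.012 m).
It fails at once if the robot pushes on the stem (more than 1 N) (contact force between any of the fingers, the arm and stem above 1 N).
It fails at once if the stand is knocked along (faster than 0.45 m/s) (linear speed of stand above 0.45 m/s).
It fails at once if the ring cone, tin or stud tray is disturbed (moved more than 12 mm) (distance of any of ring_cone, tin, stud_tray from where it was at the start of the episode above 0.012 m).
It also fails if it takes over 58 s, if anything falls off the work surface, if the arm or the gripper's body presses on something with over 40 N, if the wrist force passes 120 N, or if a joint passes its speed limit or range.

### The arm

A 6-joint arm with a two-finger parallel gripper is mounted at the origin on the work surface. World frame = base frame: x ahead of the robot, y to its left, z up, the work surface at z = 0. Lengths are in m, angles in degrees, forces in N, time in s.
With the tool pointing down it reaches from about 0.375 to 0.9 m from the base axis. Payload 3.1 kg.
Tool frame: the origin (TCP) lies at the very end of the fingers, on their centre line; the grasp point (between the pads) lies bot.grip_point_offset behind it (bot.grip_point_offset is the distance from the TCP to the grasp point, in m); z points along the fingers, y is the line along which they close (so a half turn about z gives the same grasp; the last joint's range is limited). The gripper opens to 87 mm and grips with 3 to 60 N. Pads are 19 mm wide; open, the fingers measure 117 mm over their backs; the gripper's body (75 mm by 190 mm) begins 51 mm behind the grasp point.
Start: joints at [65.861, 30.224, 82.088, -0, 67.689, -10.227], TCP at [0.15, 0.607, 0.223] pointing down, gripper open.
Joint ranges: [-176.69, 176.69], [-43.24, 126.21], [12.49, 139.97], [-82, 262], [0, 151.66], [-163.58, 163.58]. Speed limits (degrees/s): [159.86, 159.86, 180, 180, 180, 180].

### API

Orientations are given as a 3x3 rotation matrix whose columns are the frame's x, y, z axes.
In Python, from rig import bot, viewer, ticket gives the robot as it stands.
- The arm moves only by the tool servo_tool, never from a script. Its argument "targets" is a list of rows, each an object with "offset": the shift along the tool's x, y, z in m, a list of three; "dr": the turn, a rotation vector about the tool's x, y, z in degrees, a list of three. In form: [{"offset": [x, y, z], "dr": [ax, ay, az]}, ...]. A call has 1 to 20 rows; each row is the pose to reach, as a shift and turn from the pose commanded when the call began, along the tool's axes at that moment; what a row does not reach only later rows make up. A row lasts 1/12 s, in which the tool goes at most 41.7 mm and 7.16 degrees, less where a joint would pass 70% of its speed; a pose out of reach is approached as far as the arm can. A call with a gripper value outside its range is refused whole. "gripper" is the gripper command: -1 is fully open, 1 is shut, values between are in proportion, set as the call begins (left out, the last holds). The fingers move at their own pace and stop on an object; the grip force is fixed at half the most. Time passes only in rows, so rows that repeat a pose let the fingers close. It gives the time, the measured TCP pose, the force, the opening and the grip force at its end, in the units of the state.
- bot.read_state(): the state, without advancing time (a new reading comes with each control period).
- viewer.capture(name): name is "scene" or "side" or "wrist"; returns a dict with "color" (480x640x3 uint8, red, green, blue), "camera_matrix" (3x3 intrinsics, pixels), "R" (3x3) and "t" (3): a world point X has camera coordinates R X + t. Camera axes: x right, y down, z forward; pixel columns grow to the right and rows downward; lengths in m; the calibration is good to about 2 mm. A picture is of the moment at which its call begins. There is no depth.
- ticket.hand_in(): hands the job in; it is judged then, once.
The state is a dict: "time_s": time; "joint_positions": joint angles; "qvel": joint speeds; "tau": joint torques, N m; "position": TCP position; "tcp_rot": TCP orientation; "force": force on the tool from outside, world axes, zero at the start; "moment": the same for the moment, N m; "opening": opening from 0.0 (shut) to 1.0 (fully open); "grasp_force": force on a finger pad.
Only numpy, scipy, OpenCV 4.12 (cv2) and the standard library are available. Lean on these libraries where they do the work, as an engineer would, in place of code of your own. Each camera call takes 0.05 s, during which the arm holds its last target. There are 200 camera calls.

## Working session

There is one attempt and no reset: what is moved stays moved. The work goes in short steps, Python scripts to look and compute and a tool call to move; the robot and the scene stay as the last step left them, time stands still between calls to the robot, and variables do not carry over. Pictures are saved under pics/ and viewed, at most 10 in all, crops included, and the job is handed in when it is done.

Besides the shell and the picture viewer there is one more tool, called after "Emit:" by a JSON object that holds its "fn" and its "kwargs". servo_tool: Moves the arm, as the interface text tells. Its arguments: {"type":"object","properties":{"targets":{"type":"array"},"gripper":{"type":"number"}},"required":["targets"]}

```bash
mkdir -p pics
python3 - <<'E'
from rig import bot, viewer
import cv2, pickle
d={}
for n in ["scene","side","wrist"]:
    c=viewer.capture(n); d[n]=c
    cv2.imwrite(f"pics/{n}0.png",c["color"][:,:,::-1]); print(n,c["camera_matrix"].tolist(),(-c["R"].T@c["t"]).round(3), c["R"].round(2).tolist())
pickle.dump(d,open("c0.pkl","wb"))
s=bot.read_state(); print(s["position"],s["tcp_rot"],s["time_s"],bot.grip_point_offset)
E
```

```text
scene [[498.09659262306974, 0.0, 320.52678670613227], [0.0, 498.09659262306974, 241.24166605703786], [0.0, 0.0, 1.0]] [0.916 0.529 0.927] [[-0.78, 0.62, 0.01], [0.53, 0.67, -0.53], [-0.34, -0.41, -0.85]]
side [[569.5434534544135, 0.0, 320.80649814557955], [0.0, 569.5434534544135, 232.63133008509848], [0.0, 0.0, 1.0]] [ 0.238 -0.468  0.844] [[0.85, -0.53, 0.01], [-0.4, -0.65, -0.65], [0.35, 0.55, -0.76]]
wrist [[355.3202468061015, 0.0, 320.11775229227624], [0.0, 355.3202468061015, 239.44394870232443], [0.0, 0.0, 1.0]] [0.077 0.625 0.384] [[0.24, 0.97, -0.0], [0.93, -0.23, 0.27], [0.27, -0.07, -0.96]]
[0.1499914  0.60615122 0.22179028] [[-9.70669182e-01  2.40418125e-01 -6.80648937e-04]
 [ 2.40418914e-01  9.70668001e-01 -1.54188147e-03]
 [ 2.89987892e-04 -1.66029770e-03 -9.99998580e-01]] 0.15 0.0187
```

View pics/scene0.png

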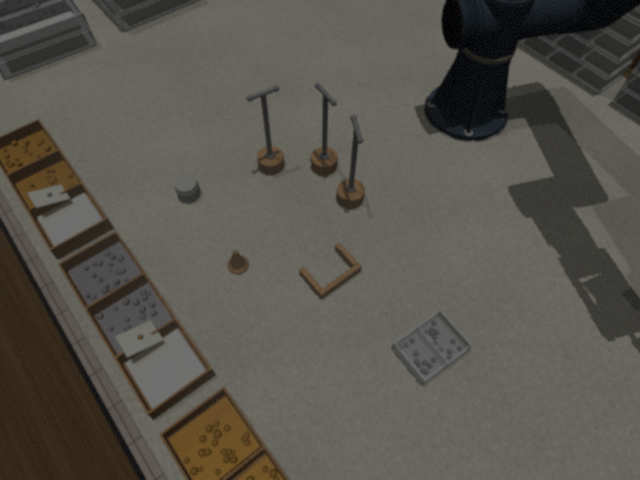

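View pics/side0.png

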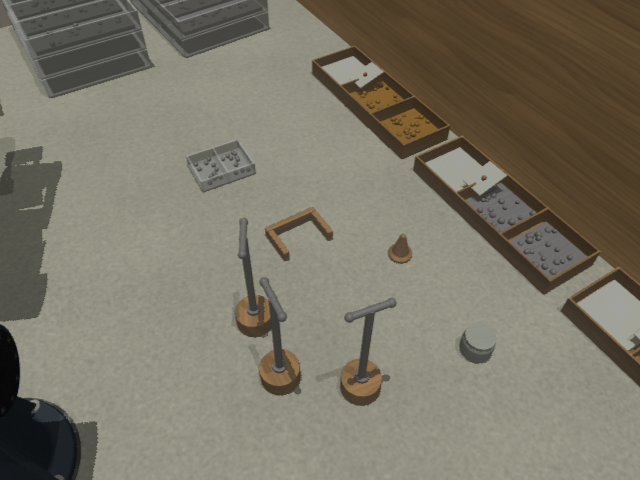

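```bash
cat > h.py <<'E'
import numpy as np
def ray(c,uv,z):
    d=c["R"].T@np.linalg.inv(c["camera_matrix"])@np.array([*uv,1.]); o=-c["R"].T@c["t"]
    return (o+d*(z-o[2])/d[2])
def proj(c,X):
    p=c["camera_matrix"]@(c["R"]@np.asarray(X,float)+c["t"]); return p[:2]/p[2]
E
python3 - <<'E'
import pickle,cv2,numpy as np
from h import *
d=pickle.load(open("c0.pkl","rb"))
for n,P in dict(scene=[(270,156),(323,157),(350,189)],side=[(361,378),(280,366),(255,311)]).items():
    for p in P: print(n,p,ray(d[n],p,.035).round(3))
print("cone",ray(d["scene"],(238,264),.0),ray(d["side"],(400,255),0)); print("tin",ray(d["scene"],(187,183),.045),ray(d["side"],(479,336),.045)); print("tray",ray(d["scene"],(431,347),.015),ray(d["side"],(221,166),.015))
a=d["scene"]["color"][140:310,280:380,::-1]; b=d["side"]["color"][200:370,220:345,::-1]
a=cv2.resize(a,None,fx=3.5,fy=3.5,interpolation=2);b=cv2.resize(b,None,fx=3.5,fy=3.5,interpolation=2)
cv2.imwrite("pics/crop.png",np.hstack([a,b])); print(a.shape,b.shape)
E
```

```text
scene (270, 156) [ 0.509 -0.163  0.035]
scene (323, 157) [ 0.412 -0.083  0.035]
scene (350, 189) [0.424 0.029 0.035]
side (361, 378) [ 0.506 -0.165  0.035]
side (280, 366) [ 0.411 -0.082  0.035]
side (255, 311) [0.424 0.028 0.035]
cone [ 7.22946446e-01  1.53541164e-02 -1.11022302e-16] [0.72333665 0.01627009 0.        ]
tin [ 0.70628872 -0.20526753  0.045     ] [ 0.70544875 -0.20837301  0.045     ]
tray [0.53830272 0.40387767 0.015     ] [0.53589173 0.40005079 0.015     ]
(595, 350, 3) (595, 438, 3)
```

View pics/crop.png

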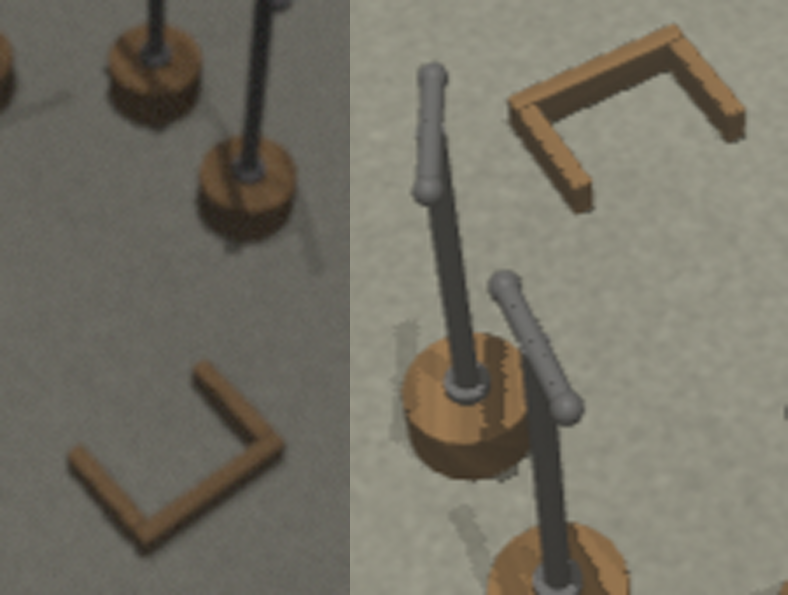

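Run:
```python
import pickle,cv2,numpy as np
from scipy.optimize import least_squares
from h import *
d=pickle.load(open("c0.pkl","rb"))
S=[ (266.3,228.6),(312.9,207.7),(332.9,232),(284.9,254.3)]
C=[ (360.9,266.0),(321.4,294.0),(299.4,270.9),(340,243.4)]
for p,q in zip(S,C): print(ray(d["side"],p,.024).round(3),ray(d["scene"],q,.024).round(3))
M=[(.044,.054),(.044,-.054),(-.032,-.054),(-.032,.054)]
def W(x,m):
    c,s=np.cos(x[2]),np.sin(x[2]); return [x[0]+c*m[0]-s*m[1],x[1]+s*m[0]+c*m[1],.024]
f=lambda x: np.concatenate([proj(d[n],W(x,m))-p for n,P in(("side",S),("scene",C)) for m,p in zip(M,P)])
r=least_squares(f,[.6,.1,.8]);print(r.x,np.degrees(r.x[2]),r.fun.round(1))
a=d["scene"]["color"][70:210,160:360,::-1]
cv2.imwrite("pics/cropA.png",cv2.resize(a,None,fx=3,fy=3))
```

```text
[0.531 0.187 0.024] [0.531 0.191 0.024]
[0.635 0.187 0.024] [0.635 0.19  0.024]
[0.635 0.114 0.024] [0.638 0.121 0.024]
[0.53  0.114 0.024] [0.53  0.121 0.024]
[0.58318328 0.1472823  1.56905788] 89.90039430787218 [-1.8 -1.  -0.  -1.6  0.7 -1.  -0.8 -0.1  0.8 -0.2 -0.4  1.  -1.3 -2.
 -1.6 -2. ]
```

View pics/cropA.png

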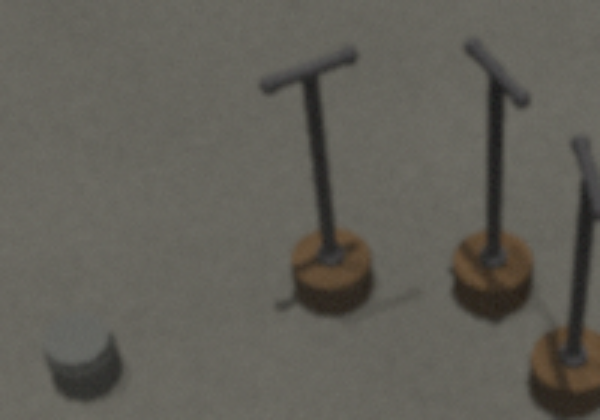

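Candidates for the stand in the scene image are A (270,159), B (323,159) and C (350,193). By y they sit at A −0.164, B −0.083 and C +0.029. A is farthest right, and the crop shows it clear of the tin at (187,183). The bay is at (0.583, 0.147) and opens toward −y, so I push along +y. I'll lean the hand back 35° and cradle the base with both fingertips.

```bash
cat >> h.py <<'E'
from scipy.spatial.transform import Rotation as Ro
def goal(az=90,lean=35):
    a,l=np.radians([az,lean]); f=np.array([np.cos(a),np.sin(a),0]); u=np.array([0,0,1.])
    z=f*np.sin(l)-u*np.cos(l); x=f*np.cos(l)+u*np.sin(l)
    return np.c_[x,np.cross(z,x),z]
def rel(p,R,s):
    R0=np.array(s["tcp_rot"]); return (R0.T@(np.array(p)-s["position"])).round(4),Ro.from_matrix(R0.T@R).as_rotvec(degrees=True).round(2)
E
python3 - <<'E'
from rig import bot
from h import *
s=bot.read_state(); G=goal()
print(rel([.47,.25,.38],goal(90,0),s))
import pickle;d=pickle.load(open("c0.pkl","rb"))["scene"]
for p in [(249,97),(278,89),(318,86),(334,103),(354,118),(360,140)]: print(ray(d,p,.223).round(3))
E
```

```text
(array([-0.3962, -0.269 , -0.1579]), array([-9.000e-02,  5.000e-02,  7.609e+01]))
[ 0.536 -0.173  0.223]
[ 0.476 -0.156  0.223]
[ 0.405 -0.112  0.223]
[ 0.411 -0.053  0.223]
[0.407 0.004 0.223]
[0.436 0.056 0.223]
```

Emit:
{"fn": "servo_tool", "kwargs": {"targets": [{"offset": [0, 0, -0.04], "dr": [0, 0, 7]}, {"offset": [0, 0, -0.08], "dr": [0, 0, 14]}, {"offset": [-0.03, -0.02, -0.12], "dr": [0, 0, 21]}, {"offset": [-0.396, -0.269, -0.158], "dr": [0, 0, 76]}, {"offset": [-0.396, -0.269, -0.158], "dr": [0, 0, 76]}, {"offset": [-0.396, -0.269, -0.158], "dr": [0, 0, 76]}, {"offset": [-0.396, -0.269, -0.158], "dr": [0, 0, 76]}, {"offset": [-0.396, -0.269, -0.158], "dr": [0, 0, 76]}, {"offset": [-0.396, -0.269, -0.158], "dr": [0, 0, 76]}, {"offset": [-0.396, -0.269, -0.158], "dr": [0, 0, 76]}, {"offset": [-0.396, -0.269, -0.158], "dr": [0, 0, 76]}, {"offset": [-0.396, -0.269, -0.158], "dr": [0, 0, 76]}, {"offset": [-0.396, -0.269, -0.158], "dr": [0, 0, 76]}, {"offset": [-0.396, -0.269, -0.158], "dr": [0, 0, 76]}, {"offset": [-0.396, -0.269, -0.158], "dr": [0, 0, 76]}, {"offset": [-0.396, -0.269, -0.158], "dr": [0, 0, 76]}, {"offset": [-0.396, -0.269, -0.158], "dr": [0, 0, 76]}, {"offset": [-0.396, -0.269, -0.158], "dr": [0, 0, 76]}], "gripper": 0.12}}

```text
time_s: 1.65
position: [0.4688, 0.2511, 0.3802]
tcp_rot: [[-0.003, 1.0, -0.001], [1.0, 0.003, 0.0], [0.0, -0.001, -1.0]]
force: [-0.2, 0.1, 0.4]
opening: 0.442
grasp_force: 0.0
```

Run:
```python
from rig import bot
from h import *
s=bot.read_state(); print(s["time_s"],s["position"],s["joint_positions"],s["opening"])
print(rel([.51,-.27,.38],goal(90,35),s))
```

```text
1.65 [0.4687658  0.2511163  0.38016481] [1.61134106e+01 1.42289641e+01 8.23968908e+01 2.83134601e-02
 8.34496438e+01 1.59442412e+01] 0.4415263814446245
(array([-5.212e-01,  3.970e-02,  1.000e-04]), array([-0.13, 34.99,  0.14]))
```

Emit:
{"fn": "servo_tool", "kwargs": {"targets": [{"offset": [-0.521, 0.04, 0], "dr": [0, 35, 0]}, {"offset": [-0.521, 0.04, 0], "dr": [0, 35, 0]}, {"offset": [-0.521, 0.04, 0], "dr": [0, 35, 0]}, {"offset": [-0.521, 0.04, 0], "dr": [0, 35, 0]}, {"offset": [-0.521, 0.04, 0], "dr": [0, 35, 0]}, {"offset": [-0.521, 0.04, 0], "dr": [0, 35, 0]}, {"offset": [-0.521, 0.04, 0], "dr": [0, 35, 0]}, {"offset": [-0.521, 0.04, 0], "dr": [0, 35, 0]}, {"offset": [-0.521, 0.04, 0], "dr": [0, 35, 0]}, {"offset": [-0.521, 0.04, 0], "dr": [0, 35, 0]}, {"offset": [-0.521, 0.04, 0], "dr": [0, 35, 0]}, {"offset": [-0.521, 0.04, 0], "dr": [0, 35, 0]}, {"offset": [-0.521, 0.04, 0], "dr": [0, 35, 0]}, {"offset": [-0.521, 0.04, 0], "dr": [0, 35, 0]}, {"offset": [-0.521, 0.04, 0], "dr": [0, 35, 0]}, {"offset": [-0.521, 0.04, 0], "dr": [0, 35, 0]}, {"offset": [-0.521, 0.04, 0], "dr": [0, 35, 0]}]}}

```text
time_s: 3.07
position: [0.5109, -0.2682, 0.3809]
tcp_rot: [[-0.003, 1.0, -0.003], [0.819, 0.004, 0.574], [0.574, -0.0, -0.819]]
force: [-0.4, 0.7, 0.7]
opening: 0.441
grasp_force: 0.0
```

Run:
```python
from rig import bot
from h import *
s=bot.read_state(); print(s["time_s"],s["position"],s["joint_positions"],s["opening"])
print(rel([.508,-.25,.10],goal(90,35),s),rel([.508,-.25,.014],goal(90,35),s),rel([.508,-.215,.014],goal(90,35),s))
```

```text
3.0667 [ 0.51093761 -0.26824664  0.38090088] [-50.35498624  29.60669133  66.39637255  22.94204057 110.84026766
 -47.51240859] 0.440911969750269
(array([-0.1463, -0.0028,  0.2405]), array([-0.15, -0.04,  0.2 ])) (array([-0.1957, -0.0028,  0.3109]), array([-0.15, -0.04,  0.2 ])) (array([-0.1671, -0.0026,  0.331 ]), array([-0.15, -0.04,  0.2 ]))
```

Emit:
{"fn": "servo_tool", "kwargs": {"targets": [{"offset": [-0.146, -0.003, 0.24], "dr": [0, 0, 0]}, {"offset": [-0.146, -0.003, 0.24], "dr": [0, 0, 0]}, {"offset": [-0.146, -0.003, 0.24], "dr": [0, 0, 0]}, {"offset": [-0.146, -0.003, 0.24], "dr": [0, 0, 0]}, {"offset": [-0.146, -0.003, 0.24], "dr": [0, 0, 0]}, {"offset": [-0.146, -0.003, 0.24], "dr": [0, 0, 0]}, {"offset": [-0.146, -0.003, 0.24], "dr": [0, 0, 0]}, {"offset": [-0.146, -0.003, 0.24], "dr": [0, 0, 0]}, {"offset": [-0.158, -0.003, 0.257], "dr": [0, 0, 0]}, {"offset": [-0.17, -0.003, 0.274], "dr": [0, 0, 0]}, {"offset": [-0.182, -0.003, 0.291], "dr": [0, 0, 0]}, {"offset": [-0.19, -0.003, 0.303], "dr": [0, 0, 0]}, {"offset": [-0.194, -0.003, 0.309], "dr": [0, 0, 0]}, {"offset": [-0.194, -0.003, 0.309], "dr": [0, 0, 0]}, {"offset": [-0.194, -0.003, 0.309], "dr": [0, 0, 0]}]}}

```text
time_s: 4.32
position: [0.5083, -0.2523, 0.0172]
tcp_rot: [[-0.002, 1.0, -0.0], [0.819, 0.002, 0.573], [0.573, 0.001, -0.819]]
force: [-0.0, 0.1, 0.0]
opening: 0.44
grasp_force: 0.0
```

Run:
```python
from rig import bot,viewer
from h import *
import cv2
s=bot.read_state(); print(s["time_s"],s["position"],s["joint_positions"],s["opening"],s["force"])
for p in ([.51,-.215,.015],[.508,-.2,.015],[.568,-.1,.015]): print(rel(p,goal(90,35),s))
a=viewer.capture("side")["color"][150:480,180:580]; b=viewer.capture("wrist")["color"]
cv2.imwrite("pics/p5.png",np.hstack([a,cv2.resize(b,(400,300)) if 0 else cv2.copyMakeBorder(cv2.resize(b,(400,300)),0,30,0,0,0)])[:,:,::-1])
```

```text
4.3167 [ 0.50828609 -0.25232383  0.01724367] [-49.67396928  52.73832536  83.75932347  22.81145656  72.93978879
 -62.34154182] 0.44014073809982257 [-0.00675293  0.05810783  0.03495432]
(array([0.0293, 0.0018, 0.0232]), array([-0.02,  0.03,  0.12]))
(array([ 0.0416, -0.0002,  0.0318]), array([-0.02,  0.03,  0.12]))
(array([0.1234, 0.06  , 0.0891]), array([-0.02,  0.03,  0.12]))
```

View pics/p5.png

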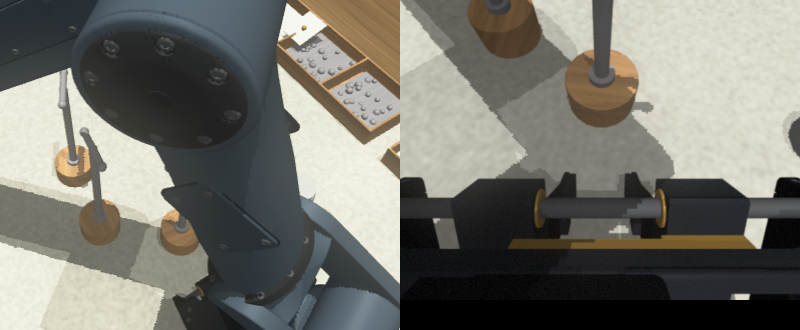

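Emit:
{"fn": "servo_tool", "kwargs": {"targets": [{"offset": [0.0082, 0, 0.0057], "dr": [0, 0, 0]}, {"offset": [0.0164, 0, 0.0115], "dr": [0, 0, 0]}, {"offset": [0.0246, 0, 0.0172], "dr": [0, 0, 0]}, {"offset": [0.0328, 0, 0.0229], "dr": [0, 0, 0]}, {"offset": [0.0352, 0, 0.0246], "dr": [0, 0, 0]}, {"offset": [0.0377, 0, 0.0264], "dr": [0, 0, 0]}, {"offset": [0.0401, 0, 0.0281], "dr": [0, 0, 0]}, {"offset": [0.0426, 0, 0.0298], "dr": [0, 0, 0]}, {"offset": [0.045, 0, 0.0315], "dr": [0, 0, 0]}, {"offset": [0.0475, 0, 0.0332], "dr": [0, 0, 0]}, {"offset": [0.05, 0, 0.035], "dr": [0, 0, 0]}, {"offset": [0.0524, 0, 0.0367], "dr": [0, 0, 0]}, {"offset": [0.0524, 0, 0.0367], "dr": [0, 0, 0]}]}}

```text
time_s: 5.5
position: [0.5079, -0.1883, 0.0162]
tcp_rot: [[-0.001, 1.0, -0.0], [0.82, 0.001, 0.573], [0.573, 0.001, -0.82]]
force: [1.6, -2.8, -0.2]
opening: 0.442
grasp_force: 1.3
```

```bash
cat > look.py <<'E'
import sys,cv2
from rig import bot,viewer
from h import *
s=bot.read_state(); print(s["time_s"],s["position"],s["force"])
c=viewer.capture("wrist"); p=s["position"]
import pickle; pickle.dump(c,open("w.pkl","wb"))
b=c["color"].copy()
# predicted base outline (top rim) if seated in cradle; circle drawn for check
ctr=np.array([p[0],p[1]+.0345,0.035])
for z in (.035,):
    pts=[proj(c,ctr+[.032*np.cos(t),.032*np.sin(t),0]) for t in np.linspace(0,6.28,40)]
    cv2.polylines(b,[np.int32(pts)],True,(0,255,0),1)
cv2.imwrite(sys.argv[1],b[:,:,::-1]); print("pred",proj(c,ctr))
E
python3 look.py pics/p6.png
```

```text
5.5 [ 0.50788169 -0.18832754  0.01617684] [ 1.62988844 -2.77225922 -0.17890438]
pred [320.24915291 218.74997793]
```

View pics/p6.png

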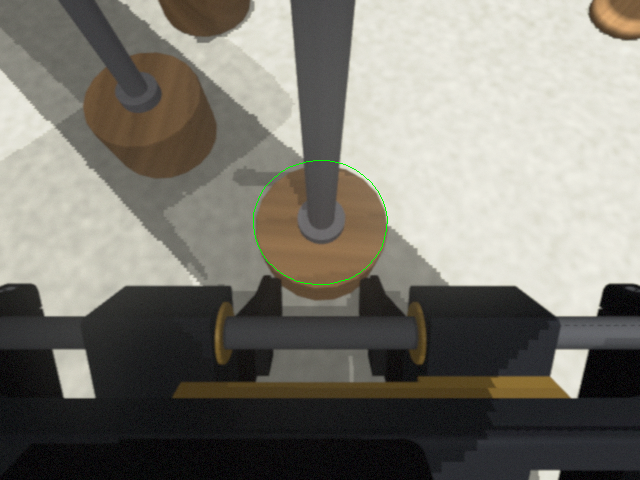

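Emit:
{"fn": "servo_tool", "kwargs": {"targets": [{"offset": [0.0041, 0.003, 0.0029], "dr": [0, 0, 0]}, {"offset": [0.0082, 0.006, 0.0057], "dr": [0, 0, 0]}, {"offset": [0.0123, 0.009, 0.0086], "dr": [0, 0, 0]}, {"offset": [0.0164, 0.012, 0.0115], "dr": [0, 0, 0]}, {"offset": [0.0205, 0.015, 0.0143], "dr": [0, 0, 0]}, {"offset": [0.0246, 0.018, 0.0172], "dr": [0, 0, 0]}, {"offset": [0.0287, 0.021, 0.0201], "dr": [0, 0, 0]}, {"offset": [0.0328, 0.024, 0.0229], "dr": [0, 0, 0]}, {"offset": [0.0369, 0.027, 0.0258], "dr": [0, 0, 0]}, {"offset": [0.041, 0.03, 0.0287], "dr": [0, 0, 0]}, {"offset": [0.0451, 0.033, 0.0315], "dr": [0, 0, 0]}, {"offset": [0.0492, 0.036, 0.0344], "dr": [0, 0, 0]}, {"offset": [0.0492, 0.036, 0.0344], "dr": [0, 0, 0]}]}}

```text
time_s: 6.63
position: [0.544, -0.1267, 0.0163]
tcp_rot: [[-0.002, 1.0, -0.001], [0.818, 0.002, 0.575], [0.575, 0.0, -0.818]]
force: [-0.5, -0.8, -0.2]
opening: 0.444
grasp_force: 0.5
```

```bash
python3 look.py pics/p7.png
```

```text
6.6333 [ 0.54404187 -0.12673019  0.0163309 ] [-0.46260298 -0.81082209 -0.16052882]
pred [320.21785728 218.81223486]
```

View pics/p7.png

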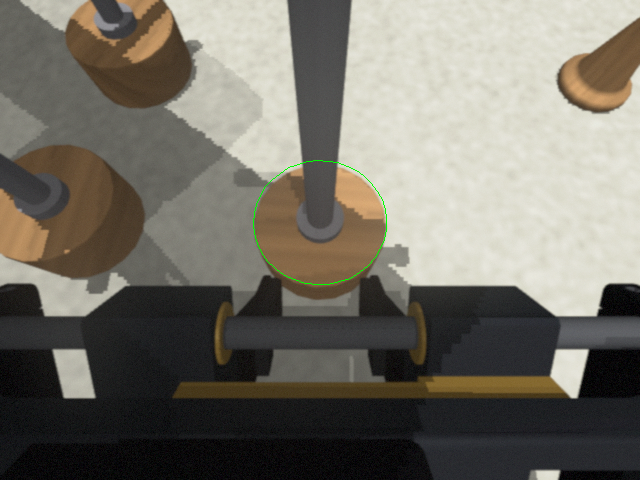

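Still seated in the cradle: the collar is at (320,220) and the prediction is (320,219).

Emit:
{"fn": "servo_tool", "kwargs": {"targets": [{"offset": [0.0041, 0.003, 0.0029], "dr": [0, 0, 0]}, {"offset": [0.0082, 0.006, 0.0057], "dr": [0, 0, 0]}, {"offset": [0.0123, 0.009, 0.0086], "dr": [0, 0, 0]}, {"offset": [0.0164, 0.012, 0.0115], "dr": [0, 0, 0]}, {"offset": [0.0205, 0.015, 0.0143], "dr": [0, 0, 0]}, {"offset": [0.0246, 0.018, 0.0172], "dr": [0, 0, 0]}, {"offset": [0.0287, 0.021, 0.0201], "dr": [0, 0, 0]}, {"offset": [0.0328, 0.024, 0.0229], "dr": [0, 0, 0]}, {"offset": [0.0369, 0.0253, 0.0258], "dr": [0, 0, 0]}, {"offset": [0.041, 0.0265, 0.0287], "dr": [0, 0, 0]}, {"offset": [0.0451, 0.0278, 0.0315], "dr": [0, 0, 0]}, {"offset": [0.0492, 0.029, 0.0344], "dr": [0, 0, 0]}, {"offset": [0.0533, 0.0303, 0.0373], "dr": [0, 0, 0]}, {"offset": [0.0574, 0.0315, 0.0402], "dr": [0, 0, 0]}, {"offset": [0.0615, 0.0328, 0.043], "dr": [0, 0, 0]}, {"offset": [0.0656, 0.034, 0.0459], "dr": [0, 0, 0]}, {"offset": [0.0697, 0.0353, 0.0488], "dr": [0, 0, 0]}, {"offset": [0.0738, 0.0365, 0.0516], "dr": [0, 0, 0]}, {"offset": [0.0779, 0.0378, 0.0545], "dr": [0, 0, 0]}, {"offset": [0.082, 0.039, 0.0574], "dr": [0, 0, 0]}]}}

```text
time_s: 8.35
position: [0.5825, -0.0275, 0.0162]
tcp_rot: [[-0.001, 1.0, -0.001], [0.819, 0.002, 0.574], [0.574, -0.0, -0.819]]
force: [-0.1, -2.6, -0.0]
opening: 0.441
grasp_force: 1.6
```

```bash
python3 look.py pics/p8.png
```

```text
8.35 [ 0.58247892 -0.02754128  0.01621816] [-0.05471689 -2.56014804 -0.01408955]
pred [320.23454544 218.73558568]
```

View pics/p8.png

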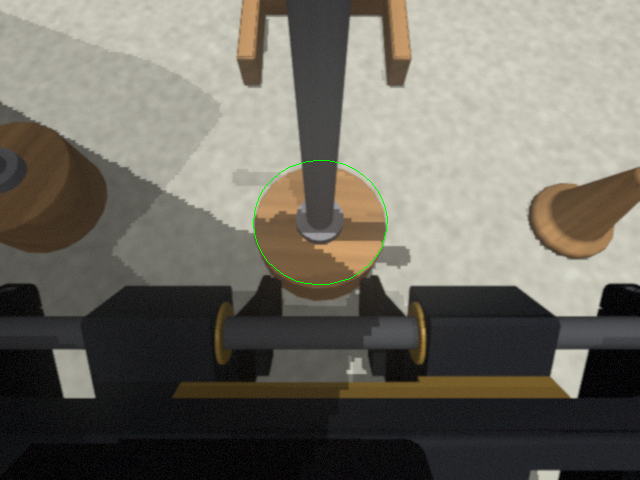

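The bay mouth is visible, with wall tops spanning columns 239–411 at row ~58. Its centre is about 3 mm to +x of the hand's line.

Run:
```python
import pickle
from h import *
c=pickle.load(open("w.pkl","rb"))
for p in [(239,57),(262,60),(387,60),(411,57),(262,14),(384,14)]: print(p,ray(c,p,.024).round(4))
```

```text
(239, 57) [0.5327 0.1182 0.024 ]
(262, 60) [0.5469 0.1159 0.024 ]
(387, 60) [0.623  0.1159 0.024 ]
(411, 57) [0.6378 0.1183 0.024 ]
(262, 14) [0.5448 0.1539 0.024 ]
(384, 14) [0.6233 0.1539 0.024 ]
```

Emit:
{"fn": "servo_tool", "kwargs": {"targets": [{"offset": [0.0045, 0.0004, 0.0032], "dr": [0, 0, 0]}, {"offset": [0.009, 0.0008, 0.0063], "dr": [0, 0, 0]}, {"offset": [0.0135, 0.0012, 0.0095], "dr": [0, 0, 0]}, {"offset": [0.018, 0.0016, 0.0126], "dr": [0, 0, 0]}, {"offset": [0.0225, 0.002, 0.0158], "dr": [0, 0, 0]}, {"offset": [0.027, 0.0025, 0.0189], "dr": [0, 0, 0]}, {"offset": [0.0315, 0.0025, 0.0221], "dr": [0, 0, 0]}, {"offset": [0.036, 0.0025, 0.0252], "dr": [0, 0, 0]}, {"offset": [0.0405, 0.0025, 0.0284], "dr": [0, 0, 0]}, {"offset": [0.045, 0.0025, 0.0315], "dr": [0, 0, 0]}, {"offset": [0.0495, 0.0025, 0.0347], "dr": [0, 0, 0]}, {"offset": [0.054, 0.0025, 0.0378], "dr": [0, 0, 0]}, {"offset": [0.0585, 0.0025, 0.041], "dr": [0, 0, 0]}, {"offset": [0.063, 0.0025, 0.0441], "dr": [0, 0, 0]}, {"offset": [0.0675, 0.0025, 0.0473], "dr": [0, 0, 0]}, {"offset": [0.072, 0.0025, 0.0504], "dr": [0, 0, 0]}, {"offset": [0.0765, 0.0025, 0.0536], "dr": [0, 0, 0]}, {"offset": [0.081, 0.0025, 0.0567], "dr": [0, 0, 0]}, {"offset": [0.0855, 0.0025, 0.0599], "dr": [0, 0, 0]}, {"offset": [0.09, 0.0025, 0.063], "dr": [0, 0, 0]}]}}

```text
time_s: 10.07
position: [0.5846, 0.0824, 0.0162]
tcp_rot: [[-0.001, 1.0, -0.001], [0.819, 0.002, 0.574], [0.574, -0.0, -0.819]]
force: [-0.9, -2.4, -1.2]
opening: 0.441
grasp_force: 1.7
```

```bash
python3 look.py pics/p9.png
```

```text
10.0667 [0.58464496 0.08237331 0.01622471] [-0.93028322 -2.36703582 -1.20125474]
pred [320.18808375 218.73295387]
```

View pics/p9.png

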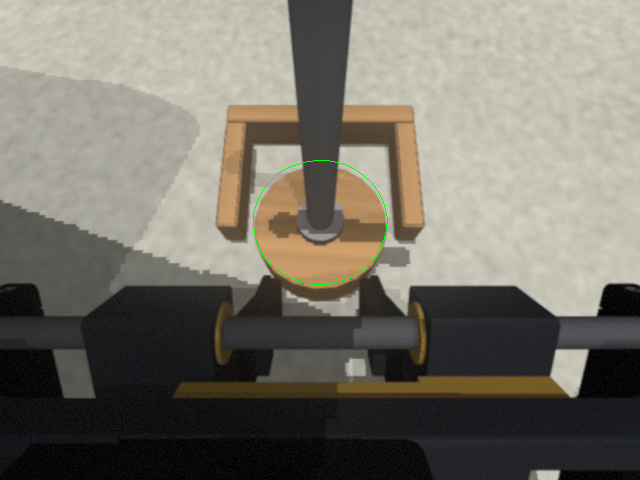

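The base is centred in the mouth, with wall outers at 218 and 424 and the collar at 320. I'll measure the remaining distance.

Run:
```python
import pickle
from h import *
c=pickle.load(open("w.pkl","rb"))
for p in [(320,106),(320,122),(230,226),(410,226)]: print(p,ray(c,p,.024).round(4))
print(ray(c,(320.5,222),.036))
```

```text
(320, 106) [0.5844 0.1917 0.024 ]
(320, 122) [0.5845 0.1807 0.024 ]
(230, 226) [0.5387 0.1174 0.024 ]
(410, 226) [0.6303 0.1175 0.024 ]
[0.58479597 0.11478522 0.036     ]
```

Emit:
{"fn": "servo_tool", "kwargs": {"targets": [{"offset": [0.0025, 0, 0.0017], "dr": [0, 0, 0]}, {"offset": [0.0049, 0, 0.0034], "dr": [0, 0, 0]}, {"offset": [0.0074, 0, 0.0052], "dr": [0, 0, 0]}, {"offset": [0.0098, 0, 0.0069], "dr": [0, 0, 0]}, {"offset": [0.0123, 0, 0.0086], "dr": [0, 0, 0]}, {"offset": [0.0147, 0, 0.0103], "dr": [0, 0, 0]}, {"offset": [0.0172, 0, 0.012], "dr": [0, 0, 0]}, {"offset": [0.0197, 0, 0.0138], "dr": [0, 0, 0]}, {"offset": [0.0221, 0, 0.0155], "dr": [0, 0, 0]}, {"offset": [0.0238, 0, 0.0166], "dr": [0, 0, 0]}, {"offset": [0.0254, 0, 0.0178], "dr": [0, 0, 0]}]}}

```text
time_s: 11.03
position: [0.5846, 0.1131, 0.0162]
tcp_rot: [[-0.001, 1.0, -0.001], [0.819, 0.002, 0.574], [0.574, -0.0, -0.819]]
force: [-0.2, -3.5, -0.6]
opening: 0.443
grasp_force: 1.7
```

Emit:
{"fn": "servo_tool", "kwargs": {"targets": [{"offset": [0.0008, 0, 0.0006], "dr": [0, 0, 0]}, {"offset": [0.0008, 0, 0.0006], "dr": [0, 0, 0]}]}}

```text
time_s: 11.2
position: [0.5845, 0.1142, 0.0162]
tcp_rot: [[-0.001, 1.0, -0.001], [0.819, 0.002, 0.574], [0.574, -0.0, -0.819]]
force: [0.2, -1.2, -0.0]
opening: 0.441
grasp_force: 1.4
```

Emit:
{"fn": "servo_tool", "kwargs": {"targets": [{"offset": [0.0008, 0, 0.0006], "dr": [0, 0, 0]}, {"offset": [0.0008, 0, 0.0006], "dr": [0, 0, 0]}]}}

```text
time_s: 11.37
position: [0.5846, 0.1149, 0.0162]
tcp_rot: [[-0.001, 1.0, -0.001], [0.819, 0.002, 0.574], [0.574, -0.0, -0.819]]
force: [0.5, -2.5, -0.7]
opening: 0.441
grasp_force: 1.6
```

Emit:
{"fn": "servo_tool", "kwargs": {"targets": [{"offset": [0.0008, 0, 0.0006], "dr": [0, 0, 0]}, {"offset": [0.0008, 0, 0.0006], "dr": [0, 0, 0]}]}}

```text
time_s: 11.53
position: [0.5847, 0.1158, 0.0161]
tcp_rot: [[-0.001, 1.0, -0.001], [0.819, 0.001, 0.574], [0.574, 0.0, -0.819]]
force: [0.4, -3.9, -1.3]
opening: 0.44
grasp_force: 1.7
```

Emit:
{"fn": "servo_tool", "kwargs": {"targets": [{"offset": [0.0008, 0, 0.0006], "dr": [0, 0, 0]}, {"offset": [0.0008, 0, 0.0006], "dr": [0, 0, 0]}]}}

```text
time_s: 11.7
position: [0.5847, 0.1169, 0.0161]
tcp_rot: [[-0.001, 1.0, -0.001], [0.819, 0.001, 0.574], [0.574, 0.0, -0.819]]
force: [0.4, -3.0, 0.5]
opening: 0.441
grasp_force: 1.8
```

Emit:
{"fn": "servo_tool", "kwargs": {"targets": [{"offset": [0.0008, 0, 0.0006], "dr": [0, 0, 0]}, {"offset": [0.0008, 0, 0.0006], "dr": [0, 0, 0]}]}}

```text
time_s: 11.87
position: [0.5848, 0.1173, 0.0159]
tcp_rot: [[-0.002, 1.0, -0.001], [0.82, 0.002, 0.572], [0.572, 0.001, -0.82]]
force: [-0.0, -5.6, 1.0]
opening: 0.442
grasp_force: 2.9
```

```bash
python3 look.py pics/p10.png
python3 - <<'E'
import cv2
a=cv2.imread("pics/p10.png")[60:320,200:440]; cv2.imwrite("pics/p10c.png",cv2.resize(a,None,fx=2.3,fy=2.3,interpolation=2))
E
```

```text
11.8667 [0.58479668 0.11726934 0.01594649] [-0.02259686 -5.57030841  0.98277507]
pred [320.25717554 218.52916322]
```

View pics/p10c.png

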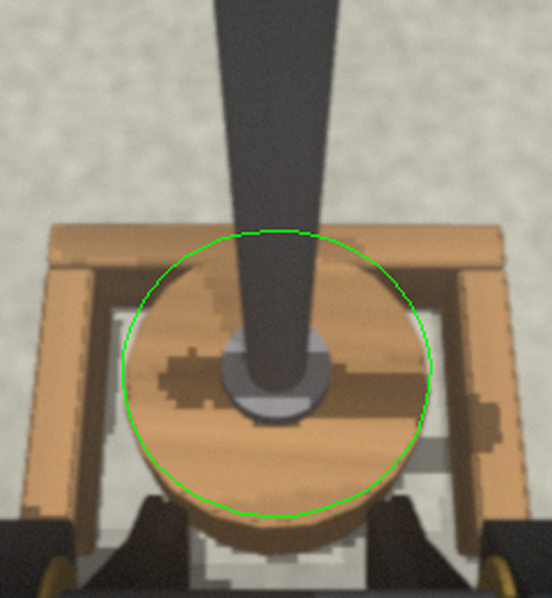

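The base meets the back wall and is centred: force has risen to 5.6 N and motion has stalled. One small nudge to confirm, then back off.

Emit:
{"fn": "servo_tool", "kwargs": {"targets": [{"offset": [0.0008, 0, 0.0006], "dr": [0, 0, 0]}, {"offset": [0.0008, 0, 0.0006], "dr": [0, 0, 0]}]}}

```text
time_s: 12.08
position: [0.5849, 0.1175, 0.0159]
tcp_rot: [[-0.002, 1.0, -0.0], [0.821, 0.002, 0.571], [0.571, 0.001, -0.821]]
force: [-1.0, -7.9, 2.2]
opening: 0.44
grasp_force: 3.8
```

Emit:
{"fn": "servo_tool", "kwargs": {"targets": [{"offset": [-0.0016, 0, -0.0011], "dr": [0, 0, 0]}, {"offset": [-0.0033, 0, -0.0023], "dr": [0, 0, 0]}, {"offset": [-0.0066, 0, -0.0046], "dr": [0, 0, 0]}, {"offset": [-0.0131, 0, -0.0092], "dr": [0, 0, 0]}, {"offset": [-0.0197, 0, -0.0138], "dr": [0, 0, 0]}, {"offset": [-0.0246, 0, -0.0172], "dr": [0, 0, 0]}, {"offset": [-0.0246, 0, -0.0172], "dr": [0, 0, 0]}, {"offset": [-0.0246, 0, -0.0172], "dr": [0, 0, 0]}]}}

```text
time_s: 12.75
position: [0.5849, 0.0882, 0.016]
tcp_rot: [[-0.0, 1.0, -0.0], [0.819, 0.0, 0.574], [0.574, 0.0, -0.819]]
force: [0.3, 0.7, -0.2]
opening: 0.441
grasp_force: 0.0
```

Run:
```python
from rig import viewer,bot
from h import *
import cv2
print(bot.read_state()["position"])
c=viewer.capture("wrist"); print(proj(c,[.585,.1495,.036]),proj(c,[.585,.1445,.036]))
hsv=c["color"].astype(int); u,v=np.int32(proj(c,[.585,.1495,.036]))
# collar: grey (low saturation) vs wood; bottom edge of collar at column u
S=cv2.cvtColor(c["color"],cv2.COLOR_RGB2HSV)[:,:,1]
print(S[v-10:v+30,u].tolist(), v, proj(c,[.585,.1495-.011,.036]))
```

```text
[0.58487567 0.08817488 0.01601344]
[320.38271408 168.23618805] [320.38371948 177.09555828]
[32, 40, 38, 35, 40, 35, 35, 39, 25, 51, 32, 35, 40, 32, 28, 30, 17, 11, 7, 7, 5, 7, 3, 5, 6, 9, 29, 34, 36, 44, 81, 111, 122, 122, 121, 124, 124, 124, 124, 121] 168 [320.38495095 187.94695093]
```

```bash
python3 -c "
from rig import ticket
print(ticket.hand_in())"
```

```text
the job is handed in; nothing more can be done
None
```

I pushed the rightmost stand into the bay until its base stopped against the back wall (force rose to about 8 N), backed the hand off with the stand staying put, and handed the job in at about 13 s; no verdict came back, and I steered clear of the ring cone, tin and stud tray but did not re-measure them.

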